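# Pour loose nuts from a chute into a press-to-open jar

## Robot

A 7-joint arm with a two-finger parallel gripper is mounted at the origin on the work surface. World frame = base frame: x ahead of the robot, y to its left, z up, the work surface at z = 0. Lengths are in m, angles in rad, forces in N, time in s.
With the tool pointing down it reaches from about 0.425 to 0.925 m from the base axis. Payload 6.8 kg.
Tool frame: the origin (TCP) lies midway between the tips of the shut fingers; the grasp point (between the pads) lies 19 mm behind it; z points along the fingers, y is the line along which they close (so a half turn about z gives the same grasp; the last joint's range is limited). The gripper opens to 85 mm and grips with 20 to 120 N. Pads are 22 mm wide; open, the fingers measure 114 mm over their backs; the gripper's body (76 mm by 85 mm) begins 54 mm behind the grasp point. The pads swing forward as they close: fully open they stand 13 mm farther back than shut.
Start: joints at [-1.431, 0.477, 0.022, 1.555, -0.011, 1.109, -0.083], TCP at [0.166, 0.654, 0.231] pointing down, gripper open.
Joint ranges: [-2.96, 2.96], [-0.34, 2.1], [-1.41, 1.46], [0.24, 2.44], [-1.37, 4.51], [0.17, 1.92], [-2.96, 2.96]. Speed limits (rad/s): [2.39, 2.39, 3.14, 3.14, 3.14, 3.14, 3.14].

## Interface

Orientations are given as a rotation vector (axis times angle).
In Python, from bench import r gives the robot as it stands. The module is installed in compiled form; this text tells all that it offers.
- The arm moves only by the tool apply_moves, never from a script. Its argument "rows" is a list of rows, each a list of 6 numbers: the shift along the tool's x, y, z scaled (see below), then the turn, a rotation vector about the tool's x, y, z scaled (see below). A call has 1 to 5 rows; each row is the pose to reach, as a shift and turn from the pose commanded when the call began, along the tool's axes at that moment; what a row does not reach only later rows make up. The controller multiplies each number of a shift by 0.25 m and each number of a turn by 90 degrees. A row lasts 1/8 s, in which the tool goes at most 62.5 mm and 10.7 degrees, less where a joint would pass 70% of its speed; a pose out of reach is approached as far as the arm can. A call with a number of a shift or a turn outside -1 to 1 is refused whole. A call with a gripper value outside its range is refused whole. "claw" is the opening, from 0 (shut) to 1 (fully open), set as the call begins (left out, the last holds). The fingers move at their own pace and stop on an object; "newtons" is the grip in N (left out, the last holds). Time passes only in rows, so rows that repeat a pose let the fingers close. It gives the time, the measured TCP pose, the force, the opening and the grip force at its end, in the units of the state.
- r.get_obs(): the state, without advancing time (a new reading comes with each control period).
- r.grab_frame(name): name is "side" or "top" or "wrist"; returns a dict with "pixels" (420x560x3 uint8, red, green, blue), "intrinsics" (3x3 intrinsics, pixels), "eye" and "attitude" of the camera in the world. Camera axes: x right, y up, looking along -z (the intrinsics and any distortion apply to the point x, -y, -z); pixel columns grow to the right and rows downward; lengths in m; the calibration is good to about 2 mm. A picture is of the moment at which its call begins. There is no depth.
- r.hand_in(): hands the job in; it is judged then, once.
Trained networks look in a picture, given as the dict that the camera call returned (one of the last four; its "shot" number tells which), for a name from the list of things; names that differ only in an ending like _2 or _b are one class to them, and where a whole thing is asked for, a point or a joint stands for the part that bears it (a point fixed in the world has none). Each returns a list of dicts, best first, with "conf" (0 to 1); they miss things now and then, are a little off and sometimes report something else, mostly with a low value. They report only what shows in the picture. A call takes as long as a camera call. They do not tell look-alikes from the thing itself.
- r.search_frame(picture, thing): "rect" ([left, top, width, height] in pixels, round what is visible of it).
- r.outline_of(picture, thing): "pixels" (420x560 bool, what is visible of it) and "rect" ([left, top, width, height] in pixels, round what is visible of it).
- r.landmark_of(picture, thing): "point" ([column, row] in pixels: a listed point, or the origin of a listed thing).
The state is a dict: "clock": time; "joints": joint angles; "qvel": joint speeds; "tau": joint torques, N m; "tcp_pos": TCP position; "orientation": TCP orientation; "contact_force": force on the tool from outside, world axes, zero at the start; "moment": the same for the moment, N m; "grip_width": finger opening in m; "gripper_force": force on a finger pad.
Only numpy, scipy, OpenCV 4.12 (cv2) and the standard library are available. Lean on these libraries where they do the work, as an engineer would, in place of code of your own. Each camera call takes 0.05 s, during which the arm holds its last target. There are 200 camera calls.

## Task

Pick up the yellow chute by its handle and, without spilling, press its nose gently down on the jar's sprung orange collar (not with the fingers, never harder than 20 N) so the trap door stays open while you tilt the chute and all five nuts slide down into the jar. Then set the empty chute back down upright on the middle of the black rubber mat and let go, leaving everything else on the bench where it stands.

Things in the scene. Friction and masses are not known exactly. Their poses are not given: they have to be found in the camera images.
- chute: Yellow open-topped sheet-metal chute, 200 mm long (x), 30 wide (y), 0.18 to 0.29 kg. Origin under its middle, on the flat underside; +x to the open nose, tail closed, z up. Floor 3 thick, channel 24 wide, walls 24 high. Five nuts lie in single file in the rear half: they stay put up to 12 degrees of tilt (carry it level and smoothly) and slide out surely at 40 degrees nose-down.
- handle (a point): Middle of the chute's black handle block, 52 mm above the chute's underside, over its origin; axes as the chute's. The block is 24 x 24 mm and stands on a bridge across the channel, from 28 to 72 mm above the underside. Grip it firmly (80 N or more), between its faces along x (firmer for tilting) or along y.
- nose (a point): Tip of the chute's nose: middle of its lower front edge, x = +100 mm in the chute's frame. With the tip above the jar's axis the underside, level or tilted, rests on one side of the rim about 18 mm short of the tip and leaves the mouth free; tilt about that line while keeping the pressure. Any compass heading of the chute will do.
- mat: Black rubber mat fixed to the bench, 240 (x) x 110 (y) x 4 thick; origin under its middle. The chute starts on it and goes back on it, any way round. The mat and the jar swap sides of the bench from one start to another.
- jar: Nut jar fixed to the bench: clear, round, 110 mm across, with a grey neck and an orange collar on its vertical axis. Origin under its middle, on the axis. The collar is 72 across; its flat rim has a round mouth 46 across. The neck telescopes, so the unpressed rim stands 119 to 159 mm above the origin: this is NOT reported; find it by touch or sight. The neck itself does not give.
- rim_low (a point): Point on the jar's axis, 119 mm above its origin: lowest place of the unpressed rim. The sprung collar starts to sink at about 4 N and goes 2.7 mm per further N to a hard stop at 16 mm (10 N). A trap door in the neck, 44 mm below the unpressed rim, opens with it: 50 degrees at 10 mm, 80 at 16 mm, and shuts as it rises. Keep 7 to 12 N down; over 20 N does damage.
- nut1: Steel hex nut, 19 wide, 10 thick, 17 g; origin at the middle of its underside. Starts flat in the chute's channel.
- nut2: Steel hex nut, 19 wide, 10 thick, 17 g; origin at the middle of its underside. Starts flat in the chute's channel.
- nut3: Steel hex nut, 19 wide, 10 thick, 17 g; origin at the middle of its underside. Starts flat in the chute's channel.
- nut4: Steel hex nut, 19 wide, 10 thick, 17 g; origin at the middle of its underside. Starts flat in the chute's channel.
- nut5: Steel hex nut, 19 wide, 10 thick, 17 g; origin at the middle of its underside. Starts flat in the chute's channel.
- radio: handheld radio lying flat, dark green, 125 x 58 x 34 with a 140 mm rubber aerial; origin under its middle; bystander (sizes in mm).
- driver: red-handled screwdriver lying on the bench, 170 long; bystander (sizes in mm).
- mug: green metal mug, 80 across, 85 high, origin under its middle; bystander (sizes in mm).
- tape: roll of black tape, 90 across, 24 high, origin under its middle; bystander (sizes in mm).
- can: pale can with a paper label, 64 across, 95 high, origin under its middle; bystander (sizes in mm).
- cell: yellow round battery cell standing upright, 33 across, 65 high, origin under its middle; bystander (sizes in mm).
Not all that is in view belongs to the job. Of the things that look like the chute, the largest one is meant.

How it is judged:
On the way:
1. the chute has been pressed down on the jar's collar, at 5 N or more, with its nose within 45 mm of the jar's axis (contact force between chute and jar above 5 N and horizontal distance between nose and jar below 0.045 m), for 0.2 s.
At the end, for the whole second after the job is handed in: All five nuts are in the jar (within 55 mm of its axis, under 60 mm above its origin); the chute is at rest on the mat, upright and level within 0.08 rad, its origin within 70 mm lengthwise and 45 mm crosswise of the mat's middle and under 10 mm above the mat's underside (horizontal distance between each of nut1, nut2, nut3, nut4, nut5 and jar below 0.055 m and z of nut1 in the frame of jar between 0 and 0.06 m and z of nut2 in the frame of jar between 0 and 0.06 m and z of nut3 in the frame of jar between 0 and 0.06 m and z of nut4 in the frame of jar between 0 and 0.06 m and z of nut5 in the frame of jar between 0 and 0.06 m and x of chute in the frame of mat between -0.07 and 0.07 m and y of chute in the frame of mat between -0.045 and 0.045 m and z of chute in the frame of mat below 0.01 m and angle between chute's own z axis and vertical below 0.08 rad and linear speed of chute below 0.02 m/s); the robot touches nothing.
It fails at once if more than 20 N between the chute and the jar (contact force between chute and jar above 20 N).
It fails at once if the fingers press on the jar (contact force between the fingers and jar above 2 N).
It fails at once if a bystander (radio, screwdriver, mug, tape, can or cell) is shifted by more than 25 mm (distance of any of radio, driver, mug, tape, can, cell from where it was at the start of the episode above 0.025 m).
It also fails if it takes over 72 s, if anything falls off the work surface, if the arm or the gripper's body presses on something with over 40 N, if the wrist force passes 120 N, or if a joint passes its speed limit or range.

## Working session

There is one attempt and no reset: what is moved stays moved. The work goes in short steps, Python scripts to look and compute and a tool call to move; the robot and the scene stay as the last step left them, time stands still between calls to the robot, and variables do not carry over. Pictures are saved under pics/ and viewed, at most 10 in all, crops included, and the job is handed in when it is done.

Besides the shell and the picture viewer there is one more tool, called after "Emit:" as name([rows], argument=value, ...), one row to a line, values as JSON. apply_moves: Moves the arm, as the interface text tells. Its arguments: {"type":"object","properties":{"rows":{"type":"array","items":{"type":"array","items":{"type":"number"}}},"claw":{"type":"number"},"newtons":{"type":"number"}},"required":["rows"]}

```bash
mkdir -p pics; cat > h.py <<'E'
import numpy as np, cv2
from scipy.spatial.transform import Rotation as R
from bench import r
def rot(a):
    a=np.array(a,float)
    return a if a.shape==(3,3) else (R.from_rotvec(a).as_matrix() if a.size==3 else R.from_quat(a).as_matrix())
def ray(p,uv):
    K=np.array(p["intrinsics"]); d=np.linalg.inv(K)@[uv[0],uv[1],1]
    return np.array(p["eye"]), rot(p["attitude"])@(d*[1,-1,-1])
def at_z(p,uv,z):
    e,d=ray(p,uv); return e+d*(z-e[2])/d[2]
def tri(obs):
    A=np.zeros((3,3));b=np.zeros(3)
    for p,uv in obs:
        e,d=ray(p,uv); d=d/np.linalg.norm(d); M=np.eye(3)-np.outer(d,d); A+=M;b+=M@e
    return np.linalg.solve(A,b)
def proj(p,X):
    c=rot(p["attitude"]).T@(np.array(X)-p["eye"]); q=np.array(p["intrinsics"])@(c*[1,-1,-1]); return q[:2]/q[2]
def save(p,n): cv2.imwrite("pics/"+n,cv2.cvtColor(p["pixels"],cv2.COLOR_RGB2BGR))
E
python3 - <<'E'
from h import *
P={n:r.grab_frame(n) for n in("side","top")}
print({k:v for k,v in P["top"].items() if k!="pixels"})
print(r.get_obs())
cv2.imwrite("pics/a_top.png",P["top"]["pixels"][...,::-1]);cv2.imwrite("pics/a_side.png",P["side"]["pixels"][...,::-1])
for t in ["chute","handle","nose","mat","jar","rim_low","radio","driver","mug","tape","can","cell"]:
    o=[]
    for n in P:
        l=r.landmark_of(P[n],t)
        print(t,n,[(np.round(x["point"]),round(x["conf"],2), np.round(at_z(P[n],x["point"],{"handle":.056,"rim_low":.119}.get(t,0.004)),3)) for x in l[:3]])
        if l:o.append((P[n],l[0]["point"]))
    if len(o)==2: print("   tri",np.round(tri(o),3))
E
```

```text
{'intrinsics': array([[509.78736041,   0.        , 281.30866732],
       [  0.        , 509.78736041, 215.60799393],
       [  0.        ,   0.        ,   1.        ]]), 'eye': array([0.2434185 , 0.02441535, 1.5288816 ]), 'attitude': array([ 0.16383341, -0.14188951, -1.56659478]), 'shot': 2}
{'clock': 0.1, 'joints': array([-1.43112916,  0.47771968,  0.02236724,  1.55635606, -0.01146096,
        1.10929424, -0.08309901]), 'qvel': array([ 0.00067611, -0.00089327,  0.00025898, -0.00219963,  0.00111412,
        0.00049141,  0.00098038]), 'tau': array([ 3.68588386e-03, -5.97758782e+01,  1.61307704e+00, -2.81954366e+01,
        1.27253582e-02,  5.02334005e-03, -2.11368203e-06]), 'tcp_pos': array([0.16544284, 0.65386047, 0.23042045]), 'orientation': array([-3.88166407e-01, -3.11748073e+00,  2.58961237e-03]), 'contact_force': array([-0.73898951,  0.44665619,  0.06547551]), 'moment': array([0.03912826, 0.03127459, 0.03238941]), 'gripper_force': 0.0, 'grip_width': 0.08527453661969263}
chute side [(array([280., 300.]), 0.78, array([0.5  , 0.231, 0.004])), (array([340., 388.]), 0.72, array([0.33
[... 2212 characters left out ...]
rray([0.449, 0.015, 0.004])), (array([227., 173.]), 0.66, array([ 0.753, -0.213,  0.004])), (array([258., 229.]), 0.35, array([0.605, 0.008, 0.004]))]
tape top [(array([292., 250.]), 0.96, array([0.439, 0.013, 0.004])), (array([238., 226.]), 0.42, array([0.512, 0.178, 0.004]))]
   tri [0.444 0.013 0.001]
can side [(array([200., 234.]), 0.59, array([0.762, 0.054, 0.004])), (array([278., 288.]), 0.48, array([0.51 , 0.196, 0.004]))]
can top [(array([282., 143.]), 0.91, array([0.776, 0.045, 0.004]))]
   tri [ 0.772  0.045 -0.005]
cell side [(array([180., 314.]), 0.54, array([0.731, 0.316, 0.004]))]
cell top [(array([197., 158.]), 0.61, array([0.728, 0.31 , 0.004]))]
   tri [ 0.732  0.311 -0.004]
```

View pics/a_top.png

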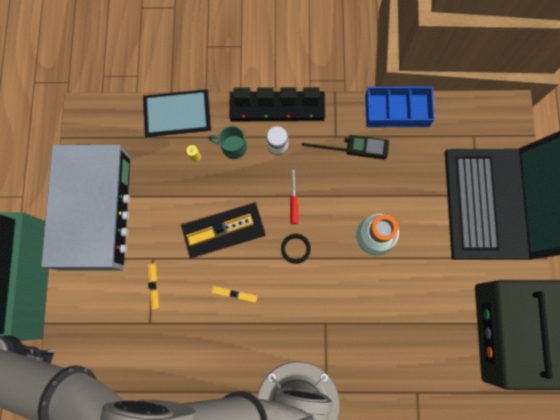

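View pics/a_side.png

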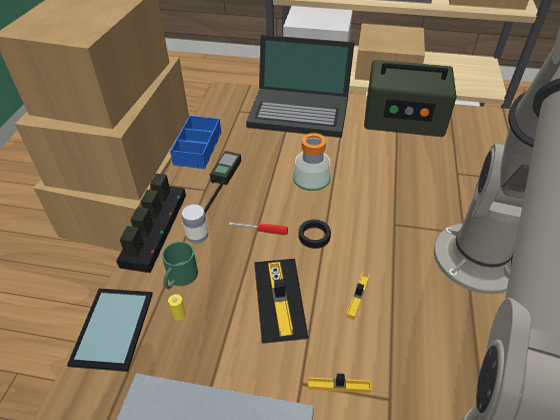

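Candidates in the top view are the chute on the mat (220,230), a small yellow one at (153,286), and another small one at (233,294). The one on the mat is the largest and holds the nuts, which sit at its right end (about 240,222), so the nose points left (191,243).

```bash
python3 - <<'E'
from h import *
p=r.grab_frame("top"); s=r.grab_frame("side")
m=cv2.resize(p["pixels"][195:265,170:275],None,fx=5,fy=5,interpolation=cv2.INTER_CUBIC)
m2=cv2.resize(s["pixels"][120:200,270:350],None,fx=4.3,fy=4.3,interpolation=cv2.INTER_CUBIC)
h=max(m.shape[0],m2.shape[0]);im=np.zeros((h,m.shape[1]+m2.shape[1],3),np.uint8);im[:m.shape[0],:m.shape[1]]=m;im[:m2.shape[0],m.shape[1]:]=m2
im=cv2.resize(im,None,fx=.9,fy=.9);cv2.imwrite("pics/b.png",im[...,::-1]);print(im.shape)
# mat from dark pixels, chute from yellow
hsv=cv2.cvtColor(p["pixels"],cv2.COLOR_RGB2HSV)
roi=np.zeros(hsv.shape[:2],bool);roi[195:262,172:272]=1
y=(hsv[...,0]>18)&(hsv[...,0]<32)&(hsv[...,1]>170)&(hsv[...,2]>140)&roi
d=((hsv[...,2]<60)|y)&roi
for n,mk,z in(("yel",y,.024),("mat",d,.004)):
    c=max(cv2.findContours(mk.astype(np.uint8),0,1)[0],key=cv2.contourArea)
    if n=="yel": c=np.argwhere(mk)[:,::-1].astype(np.int32)
    w=np.array([at_z(p,q,z)[:2] for q in c.reshape(-1,2)],np.float32)
    print(n,cv2.minAreaRect((w*1000).astype(np.float32)))
# jar rim: orange in both
for P,b in((p,(205,250,360,410)),(s,(130,160,295,335))):
    hs=cv2.cvtColor(P["pixels"],cv2.COLOR_RGB2HSV); k=np.zeros(hs.shape[:2],np.uint8)
    a=(hs[...,0]>3)&(hs[...,0]<16)&(hs[...,1]>190)&(hs[...,2]>120)
    k[b[0]:b[1],b[2]:b[3]]=a[b[0]:b[1],b[2]:b[3]]
    c=np.argwhere(k)[:,::-1].astype(np.float32); print(c.min(0),c.max(0),cv2.fitEllipse(cv2.convexHull(c)))
for z in(.119,.139,.159):
    for P in(p,s):
        X=[[.489+.036*np.cos(t),-.236+.036*np.sin(t),z] for t in np.linspace(0,6.3,60)]
        u=np.array([proj(P,x) for x in X]);print(z,u.min(0).round(1),u.max(0).round(1))
E
```

```text
(315, 782, 3)
yel ((499.4047546386719, 230.43704223632812), (32.840755462646484, 199.09730529785156), 18.696399688720703)
mat ((500.66619873046875, 224.02017211914062), (104.66046905517578, 233.7976531982422), 17.206666946411133)
[372. 216.] [396. 240.] ((383.7942810058594, 227.4842071533203), (23.352075576782227, 25.470327377319336), 44.228092193603516)
[302. 133.] [325. 153.] ((313.2107238769531, 144.13414001464844), (21.15511131286621, 24.410938262939453), 100.10796356201172)
0.119 [368.5 214.1] [394.3 239.4]
0.119 [299.6 141.4] [323.7 156.5]
0.139 [369.6 212.7] [395.8 238.4]
0.139 [299.8 136.1] [324.1 151.2]
0.159 [370.8 211.2] [397.3 237.2]
0.159 [300.  130.7] [324.6 145.7]
```

View pics/b.png

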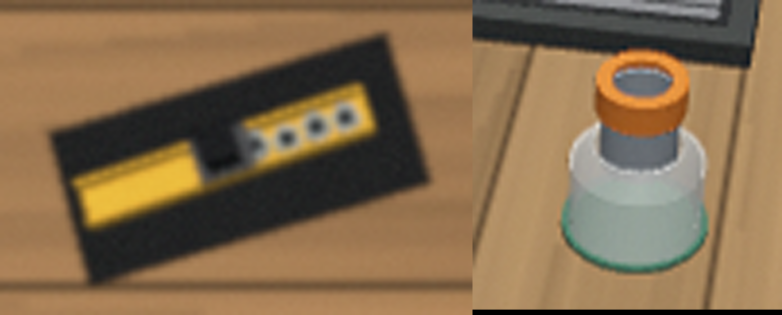

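The close crop confirms the choice. The chute lies on the mat with its tail and nuts at the upper right and its nose at the lower left. The jar has its orange collar on top. Next I plan the approach.

```bash
cat >> h.py <<'E'
def down(deg,tilt=0):
    "tool y heading deg; tilt>0: nose(-tool y) down"
    a=np.radians(deg);y=np.array([np.cos(a),np.sin(a),0]);z=np.array([0,0,-1.]);M=np.c_[np.cross(y,z),y,z]
    return M@R.from_rotvec([np.radians(tilt),0,0]).as_matrix()
def plan(p0,M0,poses):
    "rows for poses [(pos,M)] from p0,M0"
    for p,M in poses:
        s=M0.T@(np.array(p)-p0)/.25; t=R.from_matrix(M0.T@M).as_rotvec()/(np.pi/2)
        print([round(float(x),3) for x in [*s,*t]])
def st():
    o=r.get_obs(); M=rot(o["orientation"])
    print("t",round(o["clock"],2),"tcp",np.round(o["tcp_pos"],4),"yaw",np.degrees(np.arctan2(M[1,1],M[0,1])).round(2),"z",M[:,2].round(3),"F",np.round(o["contact_force"],1),"w",round(o["grip_width"],4),o["gripper_force"],"j",np.round(o["joints"],2))
    return np.array(o["tcp_pos"]),M
E
python3 - <<'E'
from h import *
p,M=st()
W=[(p,75.8),([.27,.43,.26],10),([.4995,.230,.17],-71.3)]
prev=p;Mp=M
out=[]
for (a,ya),(b,yb),n in((W[0],W[1],7),(W[1],W[2],8)):
    for k in range(1,n+1): out.append((np.array(a)+(np.array(b)-np.array(a))*k/n,down(ya+(yb-ya)*k/n)))
for i in range(0,15,5):
    plan(prev,Mp,out[i:i+5]);print(); prev,Mp=out[i+4]
from scipy.optimize import least_squares
E
```

```text
t 1.4 tcp [0.1656 0.6544 0.2313] yaw 75.8 z [-0. -0. -1.] F [-0.6 -0.1 -0.2] w 0.0854 0.0 j [-1.43  0.48  0.02  1.56 -0.01  1.11 -0.08]
[-0.089, -0.11, -0.016, -0.0, -0.0, 0.104]
[-0.179, -0.219, -0.033, -0.0, -0.0, 0.209]
[-0.268, -0.329, -0.049, -0.0, -0.0, 0.313]
[-0.357, -0.439, -0.066, -0.0, -0.0, 0.418]
[-0.447, -0.548, -0.082, -0.0, -0.0, 0.522]

[-0.141, -0.009, -0.016, 0.0, 0.0, 0.104]
[-0.282, -0.019, -0.033, 0.0, 0.0, 0.209]
[-0.425, 0.033, 0.012, 0.0, 0.0, 0.322]
[-0.568, 0.086, 0.057, 0.0, 0.0, 0.435]
[-0.711, 0.138, 0.102, 0.0, 0.0, 0.548]

[-0.054, 0.142, 0.045, 0.0, 0.0, 0.113]
[-0.107, 0.285, 0.09, 0.0, 0.0, 0.226]
[-0.161, 0.427, 0.135, 0.0, 0.0, 0.339]
[-0.214, 0.57, 0.18, 0.0, 0.0, 0.452]
[-0.268, 0.712, 0.225, 0.0, 0.0, 0.565]
```

Emit:
apply_moves([
  [-0.09, -0.11, -0.016, 0, 0, 0.104],
  [-0.18, -0.22, -0.033, 0, 0, 0.209],
  [-0.27, -0.33, -0.05, 0, 0, 0.313],
  [-0.357, -0.44, -0.066, 0, 0, 0.418],
  [-0.447, -0.548, -0.082, 0, 0, 0.522],
], claw=1)

```text
clock: 2.02
tcp_pos: [0.2407, 0.4931, 0.2521]
orientation: [-1.606, -2.7, -0.001]
contact_force: [0.8, -0.3, 0.1]
grip_width: 0.0858
gripper_force: 0.0
```

Emit:
apply_moves([
  [-0.141, -0.009, -0.016, 0, 0, 0.104],
  [-0.282, -0.019, -0.033, 0, 0, 0.209],
  [-0.425, 0.033, 0.012, 0, 0, 0.322],
  [-0.568, 0.086, 0.057, 0, 0, 0.435],
  [-0.711, 0.138, 0.102, 0, 0, 0.548],
])

```text
clock: 2.65
tcp_pos: [0.3571, 0.3544, 0.2264]
orientation: [-2.586, -1.783, -0.001]
contact_force: [0.3, 1.3, 0.5]
grip_width: 0.0856
gripper_force: 0.0
```

Emit:
apply_moves([
  [-0.054, 0.142, 0.045, 0, 0, 0.113],
  [-0.107, 0.285, 0.09, 0, 0, 0.226],
  [-0.161, 0.427, 0.135, 0, 0, 0.339],
  [-0.214, 0.57, 0.18, 0, 0, 0.452],
  [-0.268, 0.712, 0.225, 0, 0, 0.565],
])

```text
clock: 3.28
tcp_pos: [0.5004, 0.2294, 0.17]
orientation: [-3.101, -0.501, -0.001]
contact_force: [-0.1, 0.8, -0.1]
grip_width: 0.0855
gripper_force: 0.0
```

```bash
python3 - <<'E'
from h import *
p,M=st()
w=r.grab_frame("wrist"); save(w,"c.png"); print(w["eye"])
for t,z in(("handle",.056),("nose",.004),("chute",.004)):
    print(t,[(np.round(x["point"]),round(x["conf"],2),at_z(w,x["point"],z).round(4)) for x in r.landmark_of(w,t)[:2]])
st()
E
```

```text
t 3.27 tcp [0.5004 0.2294 0.17  ] yaw -71.66 z [ 0.001  0.001 -1.   ] F [-0.1  0.8 -0.1] w 0.0855 0.0 j [-1.05  0.4   0.65  1.95 -0.3   0.89 -1.5 ]
[0.56494233 0.25017983 0.31379452]
handle [(array([ 19., 298.]), 0.67, array([0.3525, 0.4096, 0.056 ]))]
nose [(array([ 42., 218.]), 0.94, array([0.4009, 0.4315, 0.004 ]))]
chute [(array([282., 187.]), 0.94, array([0.4985, 0.2307, 0.004 ])), (array([268., 368.]), 0.7, array([0.3085, 0.1832, 0.004 ]))]
t 3.48 tcp [0.4996 0.2296 0.1699] yaw -71.35 z [-0. -0. -1.] F [-0.2  0.5  0.2] w 0.0853 0.0 j [-1.05  0.4   0.64  1.95 -0.3   0.89 -1.5 ]
```

View pics/c.png

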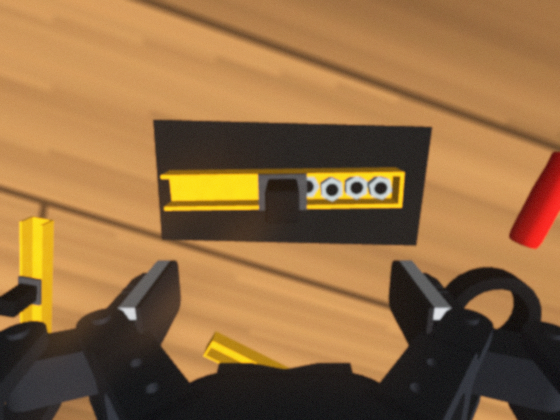

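The wrist view shows the chute level in the image, centred on column 283. Its handle is at about (283,195) and the nuts are to the right, next to it. It is aligned with the tool, so I descend.

Emit:
apply_moves([
  [0, 0, 0.16, 0, 0, 0],
  [0, 0, 0.32, 0, 0, 0],
  [0, 0, 0.43, 0, 0, 0],
  [0, 0, 0.49, 0, 0, 0],
  [0, 0, 0.52, 0, 0, 0],
])

```text
clock: 4.1
tcp_pos: [0.4992, 0.2309, 0.0399]
orientation: [-3.099, -0.512, 0.0]
contact_force: [0.3, 0.1, -0.0]
grip_width: 0.0855
gripper_force: 0.0
```

Emit:
apply_moves([
  [0, 0, 0, 0, 0, 0],
  [0, 0, 0, 0, 0, 0],
  [0, 0, 0, 0, 0, 0],
  [0, 0, 0, 0, 0, 0],
  [0, 0, 0, 0, 0, 0],
], claw=0, newtons=110)

```text
clock: 4.72
tcp_pos: [0.5001, 0.2303, 0.0409]
orientation: [-3.099, -0.509, -0.002]
contact_force: [-0.8, -0.0, 6.4]
grip_width: 0.0226
gripper_force: 108.6
```

Emit:
apply_moves([
  [0, 0, 0, 0, 0, 0],
  [0, 0, 0, 0, 0, 0],
  [0, 0, -0.01, 0, 0, 0],
  [0, 0, -0.04, 0, 0, 0],
  [0, 0, -0.08, 0, 0, 0],
])

```text
clock: 5.35
tcp_pos: [0.4991, 0.2297, 0.0603]
orientation: [3.1, 0.509, -0.001]
contact_force: [0.8, 0.7, -3.1]
grip_width: 0.023
gripper_force: 108.0
```

```bash
cat > jar.py <<'E'
from h import *
from scipy.optimize import least_squares
P=[];B=[]
for n,b in(("top",(205,250,360,410)),("side",(125,165,290,340))):
    p=r.grab_frame(n); hs=cv2.cvtColor(p["pixels"],cv2.COLOR_RGB2HSV); k=np.zeros(hs.shape[:2],np.uint8)
    a=(hs[...,0]>2)&(hs[...,0]<14)&(hs[...,1]>150)&(hs[...,2]>90)
    k[b[0]:b[1],b[2]:b[3]]=a[b[0]:b[1],b[2]:b[3]]
    k=cv2.morphologyEx(k,cv2.MORPH_OPEN,np.ones((2,2),np.uint8))
    c=np.argwhere(k)[:,::-1]; P.append(p);B.append([*(c.min(0)-0.0),*(c.max(0)+0.0)])
print(B)
T=np.linspace(0,2*np.pi,60)
def f(q):
    o=[]
    for p,b in zip(P,B):
        u=np.array([proj(p,[q[0]+.036*np.cos(t),q[1]+.036*np.sin(t),z]) for z in(q[2],q[2]-q[3]) for t in T])
        o+=list(np.r_[u.min(0),u.max(0)]-b)
    return np.array(o)
s=least_squares(f,[.485,-.237,.14,.02]);print(s.x.round(4),s.fun.round(1))
E
python3 jar.py; python3 - <<'E'
from h import *
p,M=st()
E
```

```text
t 5.45 tcp [0.5002 0.2303 0.0613] yaw -71.35 z [ 0.002  0.001 -1.   ] F [ 0.5  1.6 -3.4] w 0.0229 107.99304842948914 j [-0.95  0.56  0.53  2.02 -0.44  0.68 -1.38]Traceback (most recent call last):
  File "jar.py", line 9, in <module>
    c=np.argwhere(k)[:,::-1]; P.append(p);B.append([*(c.min(0)-0.0),*(c.max(0)+0.0)])
                                                      ~~~~~^^^
    return umr_minimum(a, axis, None, out, keepdims, initial, where)
ValueError: zero-size array to reduction operation minimum which has no identity
```

```bash
sed -i 's|p=r.grab_frame(n); |p=r.grab_frame(n); p["pixels"]=cv2.imread(f"pics/a_{n}.png")[...,::-1].copy(); |' jar.py; python3 jar.py
cat > carry.py <<'E'
from h import *
from scipy.interpolate import PchipInterpolator as S
p,M=st()
jar=np.array([.483,-.238]); yb=-26.; zt=.245
d=np.array([np.cos(np.radians(yb)),np.sin(np.radians(yb))]); end=np.r_[jar+.1*d,zt]
y0=-71.35
# smooth: lift and travel, 30 rows
N=30
out=[]
for k in range(1,N+1):
    u=k/N; s=u**3*(10-15*u+6*u*u); v=min(1,u/.6); v=v*v*(3-2*v)
    a=np.radians
    r0,r1=np.hypot(*p[:2]),np.hypot(*end[:2]); t0,t1=np.arctan2(p[1],p[0]),np.arctan2(end[1],end[0])
    rr=r0+(r1-r0)*s; t=t0+(t1-t0)*s
    out.append((np.array([rr*np.cos(t),rr*np.sin(t),p[2]+(zt-p[2])*v]),down(y0+(yb-y0)*s)))
pp,MM=p,M
print("end",end)
for i in range(0,N,5):
    plan(pp,MM,out[i:i+5]);print(out[i+4][0].round(3)); pp,MM=out[i+4]
E
python3 carry.py
```

```text
[[np.float64(372.0), np.float64(215.0), np.float64(398.0), np.float64(241.0)], [np.float64(303.0), np.float64(145.0), np.float64(325.0), np.float64(155.0)]]
[ 0.4858 -0.2495  0.1043  0.    ] [ 0.5  1.2  0.1  0.3 -1.8 -2.3  0.   2.6]
t 5.55 tcp [0.4996 0.2302 0.0604] yaw -71.34 z [ 0.  0. -1.] F [-0.6  0.5 -3.7] w 0.0228 107.99673557281494 j [-0.95  0.56  0.53  2.02 -0.44  0.68 -1.38]
end [ 0.5728794  -0.28183711  0.245     ]
[0.0, 0.001, -0.007, -0.0, -0.0, -0.0]
[0.002, 0.005, -0.025, -0.0, -0.0, -0.001]
[0.005, 0.016, -0.055, -0.0, -0.0, -0.004]
[0.01, 0.037, -0.093, -0.0, -0.0, -0.01]
[0.019, 0.068, -0.139, -0.0, -0.0, -0.018]
[0.509 0.216 0.095]
[0.01, 0.044, -0.052, 0.0, 0.0, -0.011]
[0.021, 0.101, -0.109, 0.0, 0.0, -0.026]
[0.032, 0.171, -0.169, 0.0, 0.0, -0.044]
[0.042, 0.254, -0.23, 0.0, 0.0, -0.064]
[0.051, 0.349, -0.291, 0.0, 0.0, -0.088]
[0.552 0.138 0.168]
[-0.01, 0.106, -0.06, 0.0, 0.0, -0.026]
[-0.027, 0.221, -0.116, 0.0, 0.0, -0.054]
[-0.052, 0.342, -0.169, 0.0, 0.0, -0.084]
[-0.084, 0.467, -0.215, 0.0, 0.0, -0.115]
[-0.125, 0.594, -0.253, 0.0, 0.0, -0.146]
[ 0.594 -0.008  0.231]
[-0.075, 0.111, -0.029, 0.0, 0.0, -0.031]
[-0.156, 0.216, -0.048, 0.0, 0.0, -0.062]
[-0.24, 0.315, -0.055, 0.0, 0.0, -0.092]
[-0.325, 0.404, -0.055, 0.0, 0.0, -0.12]
[-0.408, 0.483, -0.055, 0.0, 0.0, -0.146]
[ 0.597 -0.166  0.245]
[-0.093, 0.049, 0.0, 0.0, 0.0, -0.024]
[-0.176, 0.089, 0.0, 0.0, 0.0, -0.044]
[-0.249, 0.121, 0.0, 0.0, 0.0, -0.062]
[-0.31, 0.146, 0.0, 0.0, 0.0, -0.077]
[-0.358, 0.164, 0.0, 0.0, 0.0, -0.088]
[ 0.579 -0.262  0.245]
[-0.036, 0.008, 0.0, 0.0, 0.0, -0.008]
[-0.06, 0.012, 0.0, 0.0, 0.0, -0.014]
[-0.074, 0.015, 0.0, 0.0, 0.0, -0.017]
[-0.079, 0.016, 0.0, 0.0, 0.0, -0.018]
[-0.08, 0.016, 0.0, 0.0, 0.0, -0.018]
[ 0.573 -0.282  0.245]
```

Emit:
apply_moves([
  [0, 0.001, -0.007, 0, 0, 0],
  [0.002, 0.005, -0.025, 0, 0, -0.001],
  [0.005, 0.016, -0.055, 0, 0, -0.004],
  [0.01, 0.037, -0.093, 0, 0, -0.01],
  [0.019, 0.068, -0.139, 0, 0, -0.018],
])

```text
clock: 6.18
tcp_pos: [0.5097, 0.215, 0.0956]
orientation: [-3.092, -0.554, -0.0]
contact_force: [1.3, -0.0, -3.9]
grip_width: 0.0225
gripper_force: 108.0
```

Emit:
apply_moves([
  [0.01, 0.044, -0.052, 0, 0, -0.011],
  [0.021, 0.101, -0.109, 0, 0, -0.026],
  [0.032, 0.171, -0.169, 0, 0, -0.044],
  [0.042, 0.254, -0.23, 0, 0, -0.064],
  [0.051, 0.349, -0.291, 0, 0, -0.088],
])

```text
clock: 6.8
tcp_pos: [0.5522, 0.1365, 0.1688]
orientation: [3.046, 0.767, 0.001]
contact_force: [-0.5, -0.2, -3.1]
grip_width: 0.0229
gripper_force: 108.0
```

Emit:
apply_moves([
  [-0.01, 0.106, -0.06, 0, 0, -0.026],
  [-0.027, 0.221, -0.116, 0, 0, -0.054],
  [-0.052, 0.342, -0.169, 0, 0, -0.084],
  [-0.084, 0.467, -0.215, 0, 0, -0.115],
  [-0.125, 0.594, -0.253, 0, 0, -0.146],
])

```text
clock: 7.42
tcp_pos: [0.5944, -0.0099, 0.232]
orientation: [2.938, 1.111, 0.001]
contact_force: [-0.0, 0.9, -4.0]
grip_width: 0.0229
gripper_force: 108.0
```

Emit:
apply_moves([
  [-0.075, 0.111, -0.029, 0, 0, -0.031],
  [-0.156, 0.216, -0.048, 0, 0, -0.062],
  [-0.24, 0.315, -0.055, 0, 0, -0.092],
  [-0.325, 0.404, -0.055, 0, 0, -0.12],
  [-0.408, 0.483, -0.055, 0, 0, -0.146],
])

```text
clock: 8.05
tcp_pos: [0.5967, -0.1683, 0.2452]
orientation: [2.792, 1.438, -0.0]
contact_force: [-0.1, -0.8, -4.1]
grip_width: 0.023
gripper_force: 108.0
```

Emit:
apply_moves([
  [-0.093, 0.049, 0, 0, 0, -0.024],
  [-0.176, 0.089, 0, 0, 0, -0.044],
  [-0.249, 0.121, 0, 0, 0, -0.062],
  [-0.31, 0.146, 0, 0, 0, -0.077],
  [-0.358, 0.164, 0, 0, 0, -0.088],
])

```text
clock: 8.68
tcp_pos: [0.5777, -0.2644, 0.2451]
orientation: [2.687, 1.626, -0.001]
contact_force: [0.6, 0.1, -3.7]
grip_width: 0.0226
gripper_force: 108.0
```

Emit:
apply_moves([
  [-0.036, 0.008, 0, 0, 0, -0.008],
  [-0.06, 0.012, 0, 0, 0, -0.014],
  [-0.074, 0.015, 0, 0, 0, -0.017],
  [-0.079, 0.016, 0, 0, 0, -0.018],
  [-0.08, 0.016, 0, 0, 0, -0.018],
])

```text
clock: 9.3
tcp_pos: [0.5732, -0.2816, 0.2445]
orientation: [-2.663, -1.666, -0.0]
contact_force: [-0.1, 0.6, -3.5]
grip_width: 0.0228
gripper_force: 108.0
```

```bash
sed -i 's|<14)|<18)|;s|hs\[...,1\]>150|hs[...,1]>175|' jar.py; python3 jar.py; python3 - <<'E'
from h import *
p,M=st()
s=r.grab_frame("side");t=r.grab_frame("top");w=r.grab_frame("wrist")
f=lambda P,a,b,c,d:cv2.resize(P["pixels"][a:b,c:d],(390,300),interpolation=cv2.INTER_CUBIC)
cv2.imwrite("pics/d.png",np.vstack([np.hstack([f(s,80,210,230,399),f(t,170,270,320,450)]),np.hstack([cv2.resize(w["pixels"],(390,300)),np.zeros((300,390,3),np.uint8)])])[...,::-1])
for n,P in(("s",s),("t",t),("w",w)):
    for k in("nose","handle"): print(n,k,[(np.round(x["point"]),round(x["conf"],2)) for x in r.landmark_of(P,k)[:2]])
print("pred nose",proj(s,np.r_[p+M@[0,-.1,.036]]),proj(t,p+M@[0,-.1,.036]),proj(w,p+M@[0,-.1,.036]),"rim",proj(w,[.483,-.238,.15]))
E
```

```text
[[np.float64(372.0), np.float64(216.0), np.float64(398.0), np.float64(241.0)], [np.float64(303.0), np.float64(134.0), np.float64(326.0), np.float64(155.0)]]
[ 0.4821 -0.2435  0.1403  0.0194] [-0.6 -1.   0.7  0.8 -0.7  0.5  0.8 -0.3]
t 9.4 tcp [ 0.5732 -0.2816  0.2445] yaw -25.96 z [ 0.  0. -1.] F [ 0.1 -0.3 -4.1] w 0.0228 108.00994992256165 j [-0.04  0.45  0.56  1.66 -0.26  1.11  0.13]
s nose [(array([314., 123.]), 0.91), (array([309., 386.]), 0.91)]
s handle [(array([343., 378.]), 0.82), (array([288.,  95.]), 0.63)]
t nose [(array([152., 261.]), 0.85), (array([254., 298.]), 0.83)]
t handle [(array([277., 148.]), 0.52)]
w nose [(array([100., 238.]), 0.76)]
w handle [(array([282., 278.]), 0.74), (array([325., 234.]), 0.38)]
pred nose [315.1455755 123.9241994] [388.2508991  222.99542196] [100.10510692 235.34429956] rim [141.90861143 206.49286783]
```

View pics/d.png

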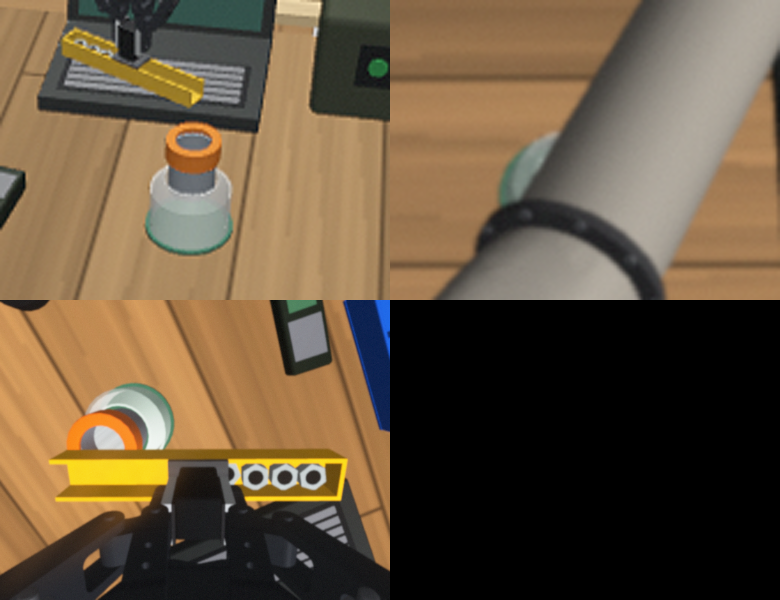

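The side and wrist views show the chute held level with its nuts still in the tail, above and close to the jar. In the wrist view the collar is centred near (151,205). I refine the jar axis by combining all the views.

```bash
cat >> jar.py <<'E'
w=r.grab_frame("wrist");hs=cv2.cvtColor(w["pixels"],cv2.COLOR_RGB2HSV)
k=((hs[...,0]>2)&(hs[...,0]<18)&(hs[...,1]>200)&(hs[...,2]>120)).astype(np.uint8);k[:,260:]=0;k[225:]=0;k[:130]=0
n,l,stt,_=cv2.connectedComponentsWithStats(k); i=1+stt[1:,4].argmax(); x,y,ww,hh,_=stt[i];print("wrist",x,y,ww,hh)
print(r.landmark_of(w,"rim_low")[:2],r.landmark_of(w,"jar")[:1])
def g(q):
    u=np.array([proj(w,[q[0]+.036*np.cos(t),q[1]+.036*np.sin(t),z]) for z in(q[2],q[2]-q[3]) for t in T])
    return np.r_[f(q),.4*(u.min(0)-[x,y]),.4*(u.max(0)[0]-(x+ww))]
s=least_squares(g,s.x);print(s.x.round(4),s.fun.round(1))
E
python3 jar.py
```

```text
[[np.float64(372.0), np.float64(216.0), np.float64(398.0), np.float64(241.0)], [np.float64(303.0), np.float64(134.0), np.float64(326.0), np.float64(155.0)]]
[ 0.4821 -0.2435  0.1403  0.0194] [-0.6 -1.   0.7  0.8 -0.7  0.5  0.8 -0.3]
wrist 96 154 107 57
[{'point': [156.7, 195.0], 'conf': 0.87}] [{'point': [196.0, 172.5], 'conf': 0.87}]
[ 0.4818 -0.2416  0.1431  0.0208] [-1.2 -1.1  0.3  0.8 -0.7  0.1  0.9 -0.3  0.3  0.5 -0.1]
```

Emit:
apply_moves([
  [-0.002, 0, 0.01, 0, 0, 0],
  [-0.006, 0, 0.05, 0, 0, 0],
  [-0.011, 0, 0.11, 0, 0, 0],
  [-0.015, 0, 0.165, 0, 0, 0],
  [-0.016, 0, 0.2, 0, 0, 0],
])

```text
clock: 10.72
tcp_pos: [0.5706, -0.2853, 0.1929]
orientation: [-2.663, -1.664, 0.002]
contact_force: [0.2, -0.5, -3.1]
grip_width: 0.0225
gripper_force: 108.0
```

Emit:
apply_moves([
  [0, 0, 0.01, 0, 0, 0],
  [0, 0, 0.02, 0, 0, 0],
  [0, 0, 0.03, 0, 0, 0],
  [0, 0, 0.03, 0, 0, 0],
])

```text
clock: 11.22
tcp_pos: [0.5713, -0.2855, 0.1871]
orientation: [-2.664, -1.665, -0.0]
contact_force: [0.8, -0.9, -3.9]
grip_width: 0.0228
gripper_force: 108.1
```

Emit:
apply_moves([
  [0, 0, 0.01, 0, 0, 0],
  [0, 0, 0.02, 0, 0, 0],
  [0, 0, 0.02, 0, 0, 0],
])

```text
clock: 11.6
tcp_pos: [0.5716, -0.2858, 0.1825]
orientation: [2.664, 1.665, 0.001]
contact_force: [0.4, 0.5, 2.1]
grip_width: 0.0224
gripper_force: 108.8
```

Emit:
apply_moves([
  [0, 0, 0.006, 0, 0, 0],
  [0, 0, 0.012, 0, 0, 0],
  [0, 0, 0.016, 0, 0, 0],
  [0, 0, 0.016, 0, 0, 0],
])

```text
clock: 12.1
tcp_pos: [0.5716, -0.2857, 0.1782]
orientation: [2.663, 1.665, 0.001]
contact_force: [1.3, -1.2, 4.2]
grip_width: 0.0229
gripper_force: 109.0
```

Emit:
apply_moves([
  [0, 0, 0.005, 0, 0, 0],
  [0, 0, 0.01, 0, 0, 0],
  [0, 0, 0.01, 0, 0, 0],
])

```text
clock: 12.48
tcp_pos: [0.5715, -0.2857, 0.1756]
orientation: [2.664, 1.665, 0.0]
contact_force: [2.2, -0.6, 4.4]
grip_width: 0.0228
gripper_force: 109.2
```

```bash
python3 - <<'E'
from h import *
for _ in range(3): st(); s=r.grab_frame("side")
w=r.grab_frame("wrist")
f=lambda P,a,b,c,d:cv2.resize(P["pixels"][a:b,c:d],(390,300),interpolation=cv2.INTER_CUBIC)
cv2.imwrite("pics/e.png",np.hstack([f(s,90,200,240,383),cv2.resize(w["pixels"],(390,300))])[...,::-1])
E
```

```text
t 12.47 tcp [ 0.5715 -0.2857  0.1756] yaw -25.99 z [ 0. -0. -1.] F [ 2.2 -0.6  4.4] w 0.0228 109.1562294960022 j [-0.01  0.52  0.53  1.73 -0.3   0.98  0.18]
t 12.53 tcp [ 0.5714 -0.2857  0.1757] yaw -25.99 z [ 0. -0. -1.] F [2.  0.3 4.4] w 0.0227 109.21796679496765 j [-0.01  0.52  0.53  1.73 -0.3   0.98  0.18]
t 12.57 tcp [ 0.5714 -0.2856  0.1757] yaw -25.99 z [ 0. -0. -1.] F [ 2.6 -0.3  4. ] w 0.0229 109.15279626846313 j [-0.01  0.52  0.53  1.73 -0.3   0.98  0.18]
```

View pics/e.png

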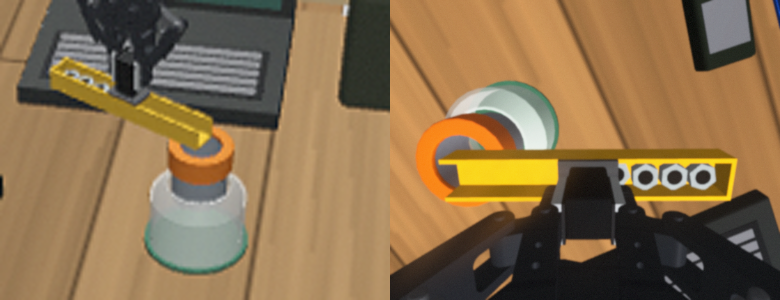

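```bash
python3 - <<'E'
from h import *
from scipy.optimize import least_squares
p,M=st(); w=r.grab_frame("wrist");hs=cv2.cvtColor(w["pixels"],cv2.COLOR_RGB2HSV)
k=((hs[...,0]>2)&(hs[...,0]<18)&(hs[...,1]>200)&(hs[...,2]>120)).astype(np.uint8)
k[:,200:]=0;k[:150]=0
n,l,s,_=cv2.connectedComponentsWithStats(k)
for i in range(1,n):
    if s[i,4]>60: print(s[i])
tip=p+M@[0,-.1,.036]
for c in([.482,-.2415],[.486,-.2415],[.482,-.235]):
    u=np.array([proj(w,[c[0]+.036*np.cos(t),c[1]+.036*np.sin(t),tip[2]]) for t in np.linspace(0,6.28,90)])
    print(c,u.min(0).round(),u.max(0).round(), proj(w,[*c,tip[2]]).round())
print("tip",tip,proj(w,tip)); 
im=w["pixels"].copy()
for c,col in(([.482,-.2415],(0,0,255)),):
  for rr in(.036,.023):
    u=np.array([proj(w,[c[0]+rr*np.cos(t),c[1]+rr*np.sin(t),tip[2]]) for t in np.linspace(0,6.28,90)])
    cv2.polylines(im,[u.round().astype(np.int32)],True,col,1)
for dx in(-.015,.015): cv2.circle(im,tuple(int(v) for v in proj(w,p+M@[dx,-.1,.036])),2,(255,0,255),-1)
cv2.imwrite("pics/f.png",cv2.resize(im[130:320,20:270],None,fx=3,fy=3)[...,::-1])
E
```

```text
t 12.68 tcp [ 0.5713 -0.2856  0.1756] yaw -25.99 z [ 0. -0. -1.] F [ 1.8 -0.9  3.8] w 0.0227 109.15145874023438 j [-0.01  0.52  0.53  1.73 -0.3   0.98  0.18]
[  37  160  143  121 5740]
[ 84 283  55   6 229]
[0.482, -0.2415] [ 33. 169.] [167. 294.] [101. 235.]
[0.486, -0.2415] [ 39. 166.] [173. 291.] [107. 232.]
[0.482, -0.235] [ 26. 158.] [161. 285.] [ 94. 224.]
tip [ 0.4814592 -0.2417565  0.1396117] [100.11234742 235.44581475]
```

View pics/f.png

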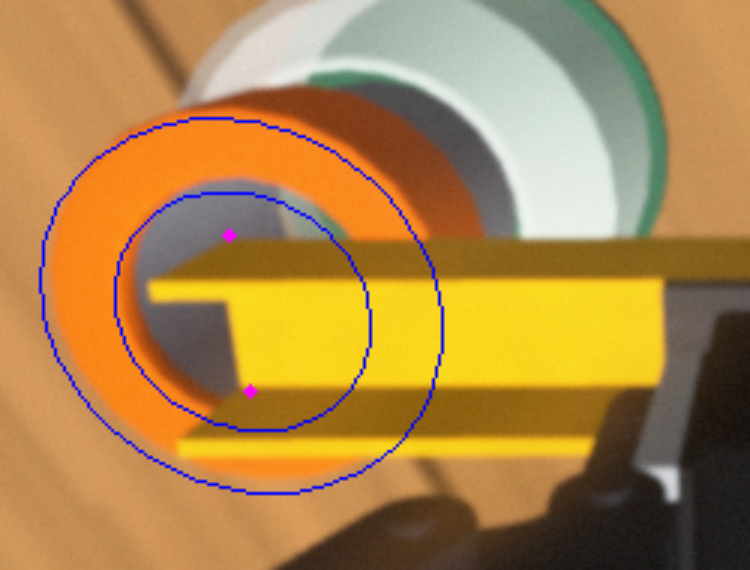

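```bash
sed -i 's/M@R.from_rotvec(\[np.radians(tilt)/M@R.from_rotvec([np.radians(-tilt)/' h.py
cat > tilt.py <<'E'
from h import *
import sys
p,M=st()
cur=float(sys.argv[1]);step=float(sys.argv[2]);pv=float(sys.argv[3]);dz=float(sys.argv[4])/1000;n=int(sys.argv[5]); calls=int(sys.argv[6])
off=np.array([0,-pv,.036])
# rows in tool frame at start (call by call)
for c in range(calls):
    for k in range(1,n+1):
        A=R.from_rotvec([-np.radians(step*k),0,0])
        s=off-A.apply(off)
        dw=R.from_rotvec([-np.radians(cur+c*n*step),0,0]).inv().apply([0,0,dz*k/n if c==0 else 0])
        print([round(float(x),3) for x in [*((s+dw)/.25),-step*k/90,0,0]])
    print()
E
python3 tilt.py 0 3 .081 2.5 5 3
```

```text
t 12.72 tcp [ 0.5713 -0.2855  0.1756] yaw -25.99 z [ 0.  0. -1.] F [ 2.  -0.4  4. ] w 0.0228 109.22400712966919 j [-0.01  0.52  0.53  1.73 -0.3   0.98  0.18]
[0.0, -0.008, -0.015, -0.033, 0.0, 0.0]
[0.0, -0.017, -0.029, -0.067, 0.0, 0.0]
[0.0, -0.027, -0.043, -0.1, 0.0, 0.0]
[0.0, -0.037, -0.056, -0.133, 0.0, 0.0]
[0.0, -0.048, -0.069, -0.167, 0.0, 0.0]

[0.0, -0.008, -0.017, -0.033, 0.0, 0.0]
[0.0, -0.017, -0.033, -0.067, 0.0, 0.0]
[0.0, -0.027, -0.049, -0.1, 0.0, 0.0]
[0.0, -0.037, -0.064, -0.133, 0.0, 0.0]
[0.0, -0.048, -0.079, -0.167, 0.0, 0.0]

[0.0, -0.008, -0.017, -0.033, 0.0, 0.0]
[0.0, -0.017, -0.033, -0.067, 0.0, 0.0]
[0.0, -0.027, -0.049, -0.1, 0.0, 0.0]
[0.0, -0.037, -0.064, -0.133, 0.0, 0.0]
[0.0, -0.048, -0.079, -0.167, 0.0, 0.0]
```

Emit:
apply_moves([
  [0, -0.008, -0.015, -0.033, 0, 0],
  [0, -0.017, -0.029, -0.067, 0, 0],
  [0, -0.027, -0.043, -0.1, 0, 0],
  [0, -0.037, -0.056, -0.133, 0, 0],
  [0, -0.048, -0.069, -0.167, 0, 0],
])

```text
clock: 13.35
tcp_pos: [0.5599, -0.2796, 0.1926]
orientation: [2.47, 1.544, 0.205]
contact_force: [0.2, 0.2, 5.8]
grip_width: 0.0228
gripper_force: 109.2
```

```bash
python3 - <<'E'
from h import *
p,M=st(); print("pivot",p+M@[0,-.081,.036], "tip",p+M@[0,-.1,.036])
E
```

```text
t 13.35 tcp [ 0.5599 -0.2796  0.1926] yaw -25.98 z [ 0.234 -0.113 -0.966] F [0.2 0.2 5.8] w 0.0228 109.19942736625671 j [-0.09  0.35  0.55  1.96 -0.28  0.64  0.16]
pivot [ 0.49799824 -0.24939509  0.13682765] tip [ 0.48150395 -0.24135601  0.13189698]
```

At 15° of tilt joint 6 has already fallen a lot and would hit its limit before 40°. I'll level the chute, lift it off, swing it about the jar axis to a more tangential heading, and press again.

```bash
cat > re.py <<'E'
from h import *
p,M=st(); jar=np.array([.483,-.241])
def lv(yaw,z,tilt=0):
    # tip at jar axis for level
    d=np.array([np.cos(np.radians(yaw)),np.sin(np.radians(yaw))]); return (np.r_[jar+.1*d,z],down(yaw))
off=np.array([0,-.081,.036]); piv=p+M@off
out=[]
for k in range(1,6):
    A=down(-26,15-3*k); out.append((piv-A@off+np.array([0,0,.014*k/5]),A))
N=15
z0=out[-1][0][2]
for k in range(1,N+1):
    u=k/N; s=u**3*(10-15*u+6*u*u); v=min(1,u*1.5); v=v*v*(3-2*v)
    q,A=lv(-26-59*s,z0+(.205-z0)*v); e=out[4][0]-lv(-26,z0)[0]; out.append((q+e*(1-s),A))
pp,MM=p,M
for i in range(0,len(out),5):
    plan(pp,MM,out[i:i+5]); print(out[i+4][0].round(4)); pp,MM=out[i+4]
E
python3 re.py
```

```text
Traceback (most recent call last):
  File "re.py", line 1, in <module>
    from h import *
  File "h.py", line 1, in <module>
    import numpy as np, cv2
  File "re.py", line 2, in <module>
    p,M=st(); jar=np.array([.483,-.241])
NameError: name 'st' is not defined
```

```bash
mv re.py reh.py; python3 reh.py
```

```text
t 13.35 tcp [ 0.5599 -0.2796  0.1926] yaw -25.98 z [ 0.234 -0.113 -0.966] F [0.2 0.2 5.8] w 0.0228 109.19942736625671 j [-0.09  0.35  0.55  1.96 -0.28  0.64  0.16]
[0.0, 0.01, 0.007, 0.034, -0.0, 0.0]
[-0.0, 0.019, 0.013, 0.067, -0.0, 0.0]
[-0.0, 0.027, 0.02, 0.1, -0.0, 0.0]
[-0.0, 0.035, 0.027, 0.134, -0.0, 0.0]
[-0.0, 0.041, 0.035, 0.167, -0.0, 0.0]
[ 0.5708 -0.2849  0.1868]
[-0.001, 0.0, -0.002, 0.0, 0.0, 0.002]
[-0.008, 0.0, -0.008, 0.0, 0.0, 0.013]
[-0.024, -0.0, -0.016, 0.0, 0.0, 0.038]
[-0.05, -0.002, -0.026, 0.0, 0.0, 0.08]
[-0.085, -0.008, -0.036, 0.0, 0.0, 0.138]
[ 0.5597 -0.3031  0.1959]
[-0.044, -0.002, -0.011, 0.0, 0.0, 0.071]
[-0.092, -0.01, -0.021, 0.0, 0.0, 0.149]
[-0.14, -0.024, -0.029, 0.0, 0.0, 0.231]
[-0.185, -0.043, -0.034, 0.0, 0.0, 0.31]
[-0.222, -0.066, -0.036, 0.0, 0.0, 0.38]
[ 0.5124 -0.3364  0.205 ]
[-0.035, -0.001, 0.0, 0.0, 0.0, 0.058]
[-0.061, -0.005, 0.0, 0.0, 0.0, 0.1]
[-0.077, -0.007, 0.0, 0.0, 0.0, 0.125]
[-0.083, -0.009, 0.0, 0.0, 0.0, 0.136]
[-0.084, -0.009, 0.0, 0.0, 0.0, 0.138]
[ 0.4917 -0.3406  0.205 ]
```

Emit:
apply_moves([
  [0, 0.01, 0.007, 0.034, 0, 0],
  [0, 0.019, 0.013, 0.067, 0, 0],
  [0, 0.027, 0.02, 0.1, 0, 0],
  [0, 0.035, 0.027, 0.134, 0, 0],
  [0, 0.041, 0.035, 0.167, 0, 0],
])

```text
clock: 13.98
tcp_pos: [0.5699, -0.2848, 0.1855]
orientation: [-2.66, -1.663, 0.005]
contact_force: [-0.2, -0.3, -3.3]
grip_width: 0.023
gripper_force: 108.1
```

Emit:
apply_moves([
  [-0.001, 0, -0.012, 0, 0, 0.002],
  [-0.008, 0, -0.025, 0, 0, 0.013],
  [-0.024, 0, -0.036, 0, 0, 0.038],
  [-0.05, -0.002, -0.04, 0, 0, 0.08],
  [-0.085, -0.008, -0.042, 0, 0, 0.138],
])

```text
clock: 14.6
tcp_pos: [0.5599, -0.304, 0.1979]
orientation: [2.831, 1.361, 0.001]
contact_force: [0.0, -0.5, -3.0]
grip_width: 0.0228
gripper_force: 108.3
```

Emit:
apply_moves([
  [-0.044, -0.002, -0.011, 0, 0, 0.071],
  [-0.092, -0.01, -0.021, 0, 0, 0.149],
  [-0.14, -0.024, -0.029, 0, 0, 0.231],
  [-0.185, -0.043, -0.034, 0, 0, 0.31],
  [-0.222, -0.066, -0.036, 0, 0, 0.38],
])

```text
clock: 15.22
tcp_pos: [0.512, -0.3375, 0.2069]
orientation: [3.107, 0.466, 0.001]
contact_force: [-0.0, -0.2, -3.1]
grip_width: 0.0231
gripper_force: 108.3
```

Emit:
apply_moves([
  [-0.035, -0.001, 0, 0, 0, 0.058],
  [-0.061, -0.005, 0, 0, 0, 0.1],
  [-0.077, -0.007, 0, 0, 0, 0.125],
  [-0.083, -0.009, 0, 0, 0, 0.136],
  [-0.084, -0.009, 0, 0, 0, 0.138],
])

```text
clock: 15.85
tcp_pos: [0.4923, -0.3411, 0.2066]
orientation: [-3.139, -0.137, -0.001]
contact_force: [0.1, -0.1, -3.6]
grip_width: 0.0229
gripper_force: 108.3
```

```bash
python3 - <<'E'
from h import *
p,M=st(); print("tip",p+M@[0,-.1,.036])
w=r.grab_frame("wrist"); s=r.grab_frame("side")
im=w["pixels"].copy()
for c,col in(([.483,-.241],(0,0,255)),):
  for rr in(.036,.023):
    u=np.array([proj(w,[c[0]+rr*np.cos(t),c[1]+rr*np.sin(t),.150]) for t in np.linspace(0,6.28,90)])
    cv2.polylines(im,[u.round().astype(np.int32)],True,col,1)
f=lambda P,a,b,c,d:cv2.resize(P[a:b,c:d],(390,300),interpolation=cv2.INTER_CUBIC)
cv2.imwrite("pics/g.png",np.hstack([f(im,0,420,0,560),f(s["pixels"],80,190,240,383)])[...,::-1])
E
```

```text
t 15.85 tcp [ 0.4923 -0.3411  0.2066] yaw -85.02 z [ 0.  0. -1.] F [ 0.1 -0.1 -3.6] w 0.0229 108.33687901496887 j [-0.11  0.49  0.83  1.81 -0.41  1.03 -0.6 ]
tip [ 0.48359567 -0.2414734   0.1705979 ]
```

View pics/g.png

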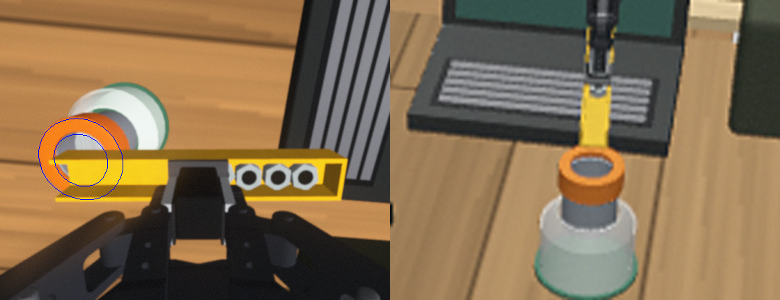

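The nuts are still in the chute, bunched toward the bridge. The tip is over the collar, so I press again.

Emit:
apply_moves([
  [0, 0, 0.01, 0, 0, 0],
  [0, 0, 0.03, 0, 0, 0],
  [0, 0, 0.055, 0, 0, 0],
  [0, 0, 0.072, 0, 0, 0],
  [0, 0, 0.08, 0, 0, 0],
])

```text
clock: 16.58
tcp_pos: [0.492, -0.3411, 0.186]
orientation: [-3.138, -0.136, 0.001]
contact_force: [0.9, -0.5, -4.8]
grip_width: 0.0226
gripper_force: 108.3
```

Emit:
apply_moves([
  [0, 0, 0.01, 0, 0, 0],
  [0, 0, 0.02, 0, 0, 0],
  [0, 0, 0.03, 0, 0, 0],
  [0, 0, 0.038, 0, 0, 0],
  [0, 0, 0.044, 0, 0, 0],
])

```text
clock: 17.2
tcp_pos: [0.4924, -0.3415, 0.1758]
orientation: [3.138, 0.136, 0.001]
contact_force: [-1.5, -0.3, 4.3]
grip_width: 0.0225
gripper_force: 109.5
```

Emit:
apply_moves([
  [0, 0, 0.004, 0, 0, 0],
  [0, 0, 0.006, 0, 0, 0],
])

```text
clock: 17.45
tcp_pos: [0.4924, -0.3415, 0.1742]
orientation: [3.138, 0.136, 0.001]
contact_force: [0.2, -1.9, 5.2]
grip_width: 0.0226
gripper_force: 109.5
```

```bash
python3 tilt.py 0 3 .081 0 5 1
```

```text
t 17.45 tcp [ 0.4924 -0.3415  0.1742] yaw -85.04 z [ 0.001 -0.    -1.   ] F [ 0.2 -1.9  5.2] w 0.0226 109.47699308395386 j [-0.08  0.52  0.8   1.84 -0.45  0.97 -0.57]
[0.0, -0.008, -0.017, -0.033, 0.0, 0.0]
[0.0, -0.017, -0.033, -0.067, 0.0, 0.0]
[0.0, -0.027, -0.049, -0.1, 0.0, 0.0]
[0.0, -0.037, -0.064, -0.133, 0.0, 0.0]
[0.0, -0.048, -0.079, -0.167, 0.0, 0.0]
```

Emit:
apply_moves([
  [0, -0.008, -0.017, -0.033, 0, 0],
  [0, -0.017, -0.033, -0.067, 0, 0],
  [0, -0.027, -0.049, -0.1, 0, 0],
  [0, -0.037, -0.064, -0.133, 0, 0],
  [0, -0.048, -0.079, -0.167, 0, 0],
])

```text
clock: 18.08
tcp_pos: [0.4913, -0.3292, 0.1941]
orientation: [2.875, 0.125, 0.018]
contact_force: [-0.7, 0.8, 5.2]
grip_width: 0.0228
gripper_force: 109.5
```

```bash
python3 -c "from h import *;st()"
```

```text
t 18.07 tcp [ 0.4913 -0.3292  0.1941] yaw -85.03 z [ 0.023 -0.26  -0.965] F [-0.7  0.8  5.2] w 0.0228 109.48407411575317 j [-0.4   0.47  0.99  1.97 -0.25  0.76 -0.81]
```

Emit:
apply_moves([
  [0, -0.008, -0.017, -0.033, 0, 0],
  [0, -0.017, -0.033, -0.067, 0, 0],
  [0, -0.027, -0.049, -0.1, 0, 0],
  [0, -0.037, -0.064, -0.133, 0, 0],
  [0, -0.048, -0.079, -0.167, 0, 0],
])

```text
clock: 18.7
tcp_pos: [0.4899, -0.312, 0.2098]
orientation: [2.614, 0.114, 0.031]
contact_force: [-0.5, 2.6, 4.8]
grip_width: 0.0227
gripper_force: 109.7
```

```bash
python3 -c "from h import *;st()"
```

```text
t 18.7 tcp [ 0.4899 -0.312   0.2098] yaw -85.0 z [ 0.044 -0.5   -0.865] F [-0.5  2.6  4.8] w 0.0227 109.67912077903748 j [-0.73  0.55  1.23  2.09 -0.09  0.6  -1.04]
```

Emit:
apply_moves([
  [0, -0.008, -0.017, -0.033, 0, 0],
  [0, -0.017, -0.033, -0.067, 0, 0],
  [0, -0.027, -0.049, -0.1, 0, 0],
])

```text
clock: 19.08
tcp_pos: [0.4889, -0.3, 0.217]
orientation: [2.456, 0.108, 0.038]
contact_force: [-1.7, 3.5, 5.6]
grip_width: 0.0229
gripper_force: 109.7
```

```bash
python3 -c "from h import *;st()"
```

```text
t 19.07 tcp [ 0.4889 -0.3     0.217 ] yaw -84.96 z [ 0.055 -0.629 -0.776] F [-1.7  3.5  5.6] w 0.0229 109.67431783676147 j [-0.88  0.68  1.34  2.15 -0.06  0.52 -1.14]
```

Emit:
apply_moves([
  [0, -0.008, -0.017, -0.033, 0, 0],
  [0, -0.008, -0.017, -0.033, 0, 0],
  [0, -0.008, -0.017, -0.033, 0, 0],
  [0, -0.008, -0.017, -0.033, 0, 0],
  [0, -0.008, -0.017, -0.033, 0, 0],
])

```text
clock: 19.7
tcp_pos: [0.4884, -0.294, 0.2172]
orientation: [2.409, 0.108, 0.038]
contact_force: [-2.1, 13.3, 4.9]
grip_width: 0.0227
gripper_force: 110.2
```

```bash
python3 - <<'E'
from h import *
p,M=st(); print("tip",p+M@[0,-.1,.036])
w=r.grab_frame("wrist"); s=r.grab_frame("side")
f=lambda P,a,b,c,d:cv2.resize(P[a:b,c:d],(390,300),interpolation=cv2.INTER_CUBIC)
cv2.imwrite("pics/i.png",np.hstack([f(w["pixels"],0,420,0,560),f(s["pixels"],80,190,240,383)])[...,::-1])
for n in range(1,6):
  print([(np.round(x["point"]),round(x["conf"],2)) for x in r.landmark_of(w,f"nut{n}")[:5]] if n==1 else '')
print([(np.round(x["point"]),round(x["conf"],2)) for x in r.landmark_of(s,"nut1")[:6]])
E
```

```text
t 19.7 tcp [ 0.4884 -0.294   0.2172] yaw -84.82 z [ 0.057 -0.665 -0.745] F [-2.1 13.3  4.9] w 0.0227 110.21076321601868 j [-0.92  0.72  1.36  2.16 -0.06  0.5  -1.18]
tip [ 0.48374811 -0.24369483  0.1237223 ]
[(array([ 76., 237.]), 0.97), (array([ 41., 249.]), 0.51), (array([284., 280.]), 0.36)]




[(array([314., 152.]), 0.18)]
```

View pics/i.png

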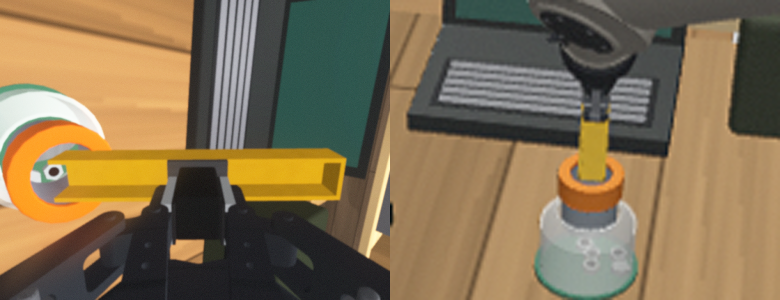

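Emit:
apply_moves([
  [0, -0.004, -0.004, 0, 0, 0],
  [0, -0.004, -0.004, 0, 0, 0],
])

```text
clock: 20.15
tcp_pos: [0.4883, -0.2934, 0.218]
orientation: [2.408, 0.107, 0.039]
contact_force: [-2.0, 9.3, 4.4]
grip_width: 0.0223
gripper_force: 110.0
```

```bash
python3 - <<'E'
from h import *
p,M=st(); print("tip",p+M@[0,-.1,.036])
w=r.grab_frame("wrist"); s=r.grab_frame("side")
f=lambda P,a,b,c,d:cv2.resize(P[a:b,c:d],(390,300),interpolation=cv2.INTER_CUBIC)
cv2.imwrite("pics/j.png",np.hstack([f(w["pixels"],140,340,0,260),f(s["pixels"],125,195,270,361)])[...,::-1])
E
```

```text
t 20.15 tcp [ 0.4883 -0.2934  0.218 ] yaw -84.87 z [ 0.058 -0.666 -0.744] F [-2.   9.3  4.4] w 0.0223 109.99558568000793 j [-0.92  0.73  1.36  2.16 -0.05  0.5  -1.18]
tip [ 0.48375772 -0.24326756  0.1243881 ]
```

View pics/j.png

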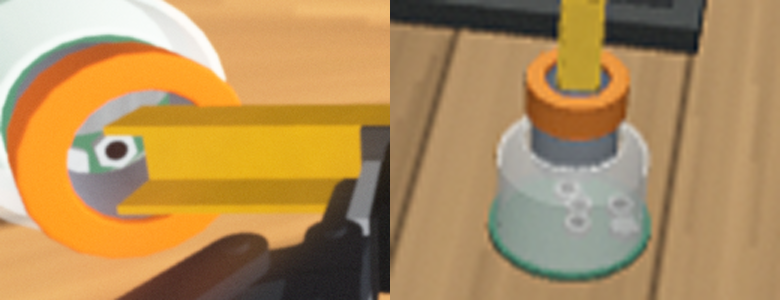

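All five nuts show in the jar in the side crop, at about (568,188), (577,205), (577,222), (620,203) and (625,225), and the chute is empty. I lift off and carry it back.

```bash
cat > back.py <<'E'
from h import *
p,M=st()
out=[]
for k in(.1,.3,.55,.8,1): out.append((p+[0,0,.055*k],M))
q=out[-1][0]; e=np.array([.492,-.340,.26]); 
from scipy.spatial.transform import Slerp
S=Slerp([0,1],R.from_matrix([M,down(-85)]))
for k in range(1,11):
    s=k/10; out.append((q+(e-q)*s,S(s).as_matrix()))
end=np.array([.4995,.2300,.10]);N=25
r0,r1=np.hypot(*e[:2]),np.hypot(*end[:2]);t0,t1=np.arctan2(e[1],e[0]),np.arctan2(end[1],end[0])
for k in range(1,N+1):
    u=k/N;s=u**3*(10-15*u+6*u*u);v=max(0,(u-.55)/.45);v=v*v*(3-2*v)
    rr=r0+(r1-r0)*s;t=t0+(t1-t0)*s
    out.append((np.array([rr*np.cos(t),rr*np.sin(t),.26+(end[2]-.26)*v]),down(-85+(85-71.35)*s)))
pp,MM=p,M
for i in range(0,len(out),5):
    plan(pp,MM,out[i:i+5]);print(out[i+4][0].round(3)); pp,MM=out[i+4]
E
python3 back.py
```

```text
t 20.25 tcp [ 0.4882 -0.2935  0.2179] yaw -84.88 z [ 0.058 -0.666 -0.744] F [-1.5  8.7  5. ] w 0.0227 109.9991512298584 j [-0.92  0.73  1.36  2.16 -0.06  0.5  -1.18]
[-0.0, 0.015, -0.016, 0.0, 0.0, 0.0]
[-0.0, 0.044, -0.049, 0.0, 0.0, 0.0]
[-0.0, 0.081, -0.09, 0.0, 0.0, 0.0]
[-0.0, 0.118, -0.131, 0.0, 0.0, 0.0]
[-0.0, 0.147, -0.164, 0.0, 0.0, 0.0]
[ 0.488 -0.293  0.273]
[-0.0, 0.01, 0.016, 0.047, 0.0, 0.0]
[-0.0, 0.021, 0.033, 0.093, 0.0, 0.0]
[-0.0, 0.031, 0.049, 0.14, 0.0, 0.0]
[-0.001, 0.042, 0.065, 0.186, 0.0, 0.0]
[-0.001, 0.052, 0.082, 0.233, 0.0, 0.0]
[ 0.49  -0.317  0.266]
[-0.0, 0.016, 0.012, 0.047, 0.0, 0.0]
[-0.0, 0.031, 0.023, 0.093, 0.0, 0.0]
[-0.0, 0.047, 0.035, 0.14, 0.0, 0.0]
[-0.001, 0.062, 0.046, 0.186, 0.0, 0.0]
[-0.001, 0.078, 0.058, 0.233, 0.0, 0.0]
[ 0.492 -0.34   0.26 ]
[0.001, -0.001, 0.0, -0.0, 0.0, -0.0]
[0.006, -0.009, 0.0, -0.0, 0.0, -0.001]
[0.02, -0.029, 0.0, -0.0, 0.0, -0.002]
[0.044, -0.065, 0.0, -0.0, 0.0, -0.005]
[0.079, -0.12, 0.0, -0.0, 0.0, -0.009]
[ 0.509 -0.308  0.26 ]
[0.046, -0.074, 0.0, 0.0, 0.0, -0.005]
[0.099, -0.17, 0.0, 0.0, 0.0, -0.012]
[0.156, -0.286, 0.0, 0.0, 0.0, -0.02]
[0.213, -0.422, 0.0, 0.0, 0.0, -0.029]
[0.266, -0.575, 0.0, 0.0, 0.0, -0.039]
[ 0.561 -0.159  0.26 ]
[0.054, -0.163, 0.0, 0.0, 0.0, -0.011]
[0.098, -0.335, 0.0, 0.0, 0.0, -0.022]
[0.128, -0.511, 0.0, 0.0, 0.0, -0.033]
[0.144, -0.686, 0.001, 0.0, 0.0, -0.045]
[0.146, -0.854, 0.022, 0.0, 0.0, -0.055]
[0.562 0.058 0.255]
[0.005, -0.156, 0.045, 0.0, 0.0, -0.01]
[-0.0, -0.296, 0.107, 0.0, 0.0, -0.019]
[-0.012, -0.419, 0.183, 0.0, 0.0, -0.027]
[-0.027, -0.52, 0.266, 0.0, 0.0, -0.034]
[-0.042, -0.6, 0.351, 0.0, 0.0, -0.039]
[0.515 0.201 0.167]
[-0.009, -0.059, 0.082, 0.0, 0.0, -0.004]
[-0.017, -0.099, 0.155, 0.0, 0.0, -0.007]
[-0.021, -0.121, 0.213, 0.0, 0.0, -0.008]
[-0.023, -0.129, 0.253, 0.0, 0.0, -0.009]
[-0.023, -0.131, 0.267, 0.0, 0.0, -0.009]
[0.5  0.23 0.1 ]
```

Emit:
apply_moves([
  [0, 0.015, -0.016, 0, 0, 0],
  [0, 0.044, -0.049, 0, 0, 0],
  [0, 0.081, -0.09, 0, 0, 0],
  [0, 0.118, -0.131, 0, 0, 0],
  [0, 0.147, -0.164, 0, 0, 0],
])

```text
clock: 20.88
tcp_pos: [0.4879, -0.2952, 0.2749]
orientation: [2.406, 0.104, 0.04]
contact_force: [-0.5, 0.6, -2.5]
grip_width: 0.0226
gripper_force: 108.7
```

Emit:
apply_moves([
  [0, 0.01, 0.016, 0.047, 0, 0],
  [0, 0.021, 0.033, 0.093, 0, 0],
  [0, 0.031, 0.049, 0.14, 0, 0],
  [-0.001, 0.042, 0.065, 0.186, 0, 0],
  [-0.001, 0.052, 0.082, 0.233, 0, 0],
])

```text
clock: 21.5
tcp_pos: [0.4893, -0.3186, 0.268]
orientation: [2.774, 0.12, 0.023]
contact_force: [0.8, -1.0, -3.4]
grip_width: 0.0226
gripper_force: 108.6
```

Emit:
apply_moves([
  [0, 0.016, 0.012, 0.047, 0, 0],
  [0, 0.031, 0.023, 0.093, 0, 0],
  [0, 0.047, 0.035, 0.14, 0, 0],
  [-0.001, 0.062, 0.046, 0.186, 0, 0],
  [-0.001, 0.078, 0.058, 0.233, 0, 0],
])

```text
clock: 22.12
tcp_pos: [0.491, -0.3423, 0.2614]
orientation: [3.139, 0.135, -0.0]
contact_force: [0.8, 0.0, -2.6]
grip_width: 0.0228
gripper_force: 108.5
```

```bash
python3 - <<'E'
from h import *
p,M=st(); s=r.grab_frame("side"); w=r.grab_frame("wrist")
for P,n in((s,"s"),(w,"w")):
    print(n,[(np.round(x["point"]),round(x["conf"],2)) for x in r.landmark_of(P,"nose")[:3]],"pred",proj(P,p+M@[0,-.1,.036]), "tail pred",proj(P,p+M@[0,.1,.036]), [(np.round(x["rect"]),round(x["conf"],2)) for x in r.search_frame(P,"chute")[:3]])
print([(np.round(x["point"]),round(x["conf"],2)) for x in r.landmark_of(s,"nut1")[:6]],[(np.round(x["point"]),round(x["conf"],2)) for x in r.landmark_of(w,"nut1")[:6]],"jar px",proj(s,[.483,-.241,.02]).round(),proj(w,[.483,-.241,.02]).round())
E
```

```text
t 22.12 tcp [ 0.491  -0.3423  0.2614] yaw -85.06 z [-0. -0. -1.] F [ 0.8  0.  -2.6] w 0.0228 108.54281187057495 j [-0.15  0.44  0.9   1.75 -0.37  1.13 -0.63]
s [(array([364., 275.]), 0.67), (array([306., 385.]), 0.62), (array([315., 114.]), 0.61)] pred [315.9640496  118.02295714] tail pred [318.78180062  80.93274777] [(array([344., 279.,  25.,  41.]), 0.74), (array([314.,  90.,   6.,  28.]), 0.66), (array([308., 373.,  66.,  19.]), 0.56)]
w [(array([100., 234.]), 0.9)] pred [ 95.17998359 234.82870095] tail pred [462.60905686 233.98910049] [(array([ 70., 212., 430., 122.]), 0.57)]
[(array([316., 238.]), 0.36)] [(array([206., 197.]), 0.38)] jar px [312. 173.] [190. 169.]
```

Emit:
apply_moves([
  [0.001, -0.001, 0, 0, 0, 0],
  [0.006, -0.009, 0, 0, 0, -0.001],
  [0.02, -0.029, 0, 0, 0, -0.002],
  [0.044, -0.065, 0, 0, 0, -0.005],
  [0.079, -0.12, 0, 0, 0, -0.009],
])

```text
clock: 23.15
tcp_pos: [0.5092, -0.3092, 0.261]
orientation: [3.136, 0.158, 0.0]
contact_force: [0.5, -0.5, -2.7]
grip_width: 0.0226
gripper_force: 108.7
```

Emit:
apply_moves([
  [0.046, -0.074, 0, 0, 0, -0.005],
  [0.099, -0.17, 0, 0, 0, -0.012],
  [0.156, -0.286, 0, 0, 0, -0.02],
  [0.213, -0.422, 0, 0, 0, -0.029],
  [0.266, -0.575, 0, 0, 0, -0.039],
])

```text
clock: 23.78
tcp_pos: [0.5612, -0.1578, 0.2608]
orientation: [3.13, 0.257, 0.0]
contact_force: [0.3, -0.0, -3.1]
grip_width: 0.0229
gripper_force: 108.7
```

Emit:
apply_moves([
  [0.054, -0.163, 0, 0, 0, -0.011],
  [0.098, -0.335, 0, 0, 0, -0.022],
  [0.128, -0.511, 0, 0, 0, -0.033],
  [0.144, -0.686, 0.001, 0, 0, -0.045],
  [0.146, -0.854, 0.022, 0, 0, -0.055],
])

```text
clock: 24.4
tcp_pos: [0.562, 0.0598, 0.2552]
orientation: [3.116, 0.394, 0.002]
contact_force: [0.1, -0.4, -3.0]
grip_width: 0.0226
gripper_force: 108.7
```

Emit:
apply_moves([
  [0.005, -0.156, 0.045, 0, 0, -0.01],
  [0, -0.296, 0.107, 0, 0, -0.019],
  [-0.012, -0.419, 0.183, 0, 0, -0.027],
  [-0.027, -0.52, 0.266, 0, 0, -0.034],
  [-0.042, -0.6, 0.351, 0, 0, -0.039],
])

```text
clock: 25.02
tcp_pos: [0.5139, 0.202, 0.1664]
orientation: [3.102, 0.49, 0.0]
contact_force: [0.9, 0.2, -2.4]
grip_width: 0.0226
gripper_force: 108.8
```

Emit:
apply_moves([
  [-0.009, -0.059, 0.082, 0, 0, -0.004],
  [-0.017, -0.099, 0.155, 0, 0, -0.007],
  [-0.021, -0.121, 0.213, 0, 0, -0.008],
  [-0.023, -0.129, 0.253, 0, 0, -0.009],
  [-0.023, -0.131, 0.267, 0, 0, -0.009],
])

```text
clock: 25.65
tcp_pos: [0.4996, 0.2279, 0.0998]
orientation: [3.099, 0.505, -0.001]
contact_force: [-0.3, 0.1, -4.0]
grip_width: 0.0227
gripper_force: 108.7
```

```bash
python3 - <<'E'
from h import *
p,M=st(); w=r.grab_frame("wrist")
print([(np.round(x["point"]),round(x["conf"],2),at_z(w,x["point"],.002)) for x in r.landmark_of(w,"mat")[:2]],[np.round(x["point"]) for x in r.landmark_of(w,"nose")[:2]],proj(w,p+M@[0,-.1,.036]))
plan(p,M,[([.4995,.23,.045],down(-71.35)),([.4995,.23,.0405],down(-71.35))])
E
```

```text
t 25.65 tcp [0.4996 0.2279 0.0998] yaw -71.48 z [-0.    -0.002 -1.   ] F [-0.3  0.1 -4. ] w 0.0227 108.74927401542664 j [-1.05  0.52  0.66  2.   -0.45  0.77 -1.37]
[(array([291., 202.]), 0.63, array([0.50386043, 0.22373163, 0.002     ]))] [array([100., 237.])] [ 99.45337875 235.98963454]
[0.003, -0.009, 0.219, 0.001, 0.0, -0.001]
[0.003, -0.009, 0.237, 0.001, 0.0, -0.001]
```

Mat centre confirmed near (0.503, 0.224). Lower the chute.

Emit:
apply_moves([
  [0, 0, 0.06, 0, 0, 0],
  [0, 0, 0.13, 0, 0, 0],
  [0, 0, 0.19, 0, 0, 0],
  [0, 0, 0.215, 0, 0, 0],
  [0, 0, 0.225, 0, 0, 0],
])

```text
clock: 26.42
tcp_pos: [0.4994, 0.228, 0.0433]
orientation: [3.099, 0.506, -0.001]
contact_force: [-0.4, -0.2, -2.1]
grip_width: 0.0229
gripper_force: 108.8
```

Emit:
apply_moves([
  [0, 0, 0.006, 0, 0, 0],
  [0, 0, 0.012, 0, 0, 0],
  [0, 0, 0.012, 0, 0, 0],
])

```text
clock: 26.8
tcp_pos: [0.4996, 0.2284, 0.0411]
orientation: [3.099, 0.506, 0.0]
contact_force: [-0.2, -0.4, -2.8]
grip_width: 0.0228
gripper_force: 109.0
```

Emit:
apply_moves([
  [0, 0, 0.004, 0, 0, 0],
  [0, 0, 0.006, 0, 0, 0],
  [0, 0, 0.006, 0, 0, 0],
])

```text
clock: 27.18
tcp_pos: [0.4998, 0.2284, 0.0409]
orientation: [3.1, 0.506, 0.0]
contact_force: [-4.4, -2.2, 13.9]
grip_width: 0.0225
gripper_force: 111.3
```

Emit:
apply_moves([
  [0, 0, 0, 0, 0, 0],
  [0, 0, 0, 0, 0, 0],
  [0, 0, 0, 0, 0, 0],
  [0, 0, 0, 0, 0, 0],
  [0, 0, 0, 0, 0, 0],
], claw=1)

```text
clock: 27.8
tcp_pos: [0.4995, 0.2282, 0.0393]
orientation: [3.099, 0.506, -0.0]
contact_force: [0.5, 0.0, 0.6]
grip_width: 0.0856
gripper_force: 0.0
```

Emit:
apply_moves([
  [0, 0, -0.04, 0, 0, 0],
  [0, 0, -0.15, 0, 0, 0],
  [0, 0, -0.3, 0, 0, 0],
  [0, 0, -0.45, 0, 0, 0],
  [0, 0, -0.52, 0, 0, 0],
])

```text
clock: 28.42
tcp_pos: [0.5003, 0.2287, 0.1717]
orientation: [3.101, 0.506, 0.004]
contact_force: [-0.2, 0.2, 0.6]
grip_width: 0.0851
gripper_force: 0.0
```

```bash
python3 - <<'E'
from h import *
p,M=st(); s=r.grab_frame("side"); w=r.grab_frame("wrist")
for n,P in(("w",w),("s",s)):
    print(n,[(np.round(x["point"]),round(x["conf"],2),at_z(P,x["point"],.004).round(3)) for x in r.landmark_of(P,"chute")[:2]],"nose",[at_z(P,x["point"],.004).round(3) for x in r.landmark_of(P,"nose")[:3]],"exp nose",proj(P,[.4995-.032,.228+.0947,.004]).round())
    print(" rect",[np.round(x["rect"]) for x in r.search_frame(P,"chute")[:2]],"nuts",[(np.round(x["point"]),round(x["conf"],2)) for x in r.landmark_of(P,"nut1")[:6]])
    m=r.outline_of(P,"nut1"); print(" nut outl",[(np.round(x["rect"]),round(x["conf"],2)) for x in m[:6]])
hs=cv2.cvtColor(w["pixels"],cv2.COLOR_RGB2HSV);y=((hs[...,0]>18)&(hs[...,0]<32)&(hs[...,1]>150)&(hs[...,2]>90)).astype(np.uint8)
y[250:]=0;y[:,:100]=0
print("wrist yellow (orig 162..404 x 168..210):",cv2.boundingRect(y))
E
```

```text
t 28.43 tcp [0.5003 0.2287 0.1717] yaw -71.45 z [ 0.002  0.    -1.   ] F [-0.2  0.2  0.6] w 0.0851 0.0 j [-1.12  0.42  0.75  1.95 -0.36  0.9  -1.44]
w [(array([ 42., 280.]), 0.8, array([0.336, 0.423, 0.004])), (array([263., 363.]), 0.66, array([0.312, 0.189, 0.004]))] nose [array([0.404, 0.431, 0.004]), array([0.469, 0.323, 0.004])] exp nose [174. 187.]
 rect [array([163., 172., 244.,  51.]), array([  0., 217.,  57., 116.])] nuts []
 nut outl []
s [(array([280., 299.]), 0.9, array([0.501, 0.228, 0.004])), (array([357., 297.]), 0.85, array([0.312, 0.188, 0.004]))] nose [array([0.47 , 0.308, 0.004]), array([0.397, 0.43 , 0.004]), array([0.295, 0.12 , 0.004])] exp nose [286. 334.]
 rect [array([346., 281.,  21.,  35.]), array([310., 376.,  63.,  19.])] nuts []
 nut outl []
wrist yellow (orig 162..404 x 168..210): (163, 169, 244, 43)
```

```bash
python3 -c "
from bench import r
print(r.hand_in())"
```

```text
the job is handed in; nothing more can be done
None
```

The job is handed in at about 29 s on the robot's clock. All five nuts were seen in the jar, and the empty chute stands upright near the middle of the mat, released. By the wrist sensor the press was about 9 N and peaked near 16 N during the tilt, and no verdict came back.

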